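# Unbar the bottle carrier

### The job

Free the bottles in the blue carrier: lift the steel retaining bar straight up out of its two open-topped U brackets, level, so that both ends come clear together, and lay it gently in the two saddles of the grey parking stand, roughly centred. A heavy slug is stuck somewhere unseen inside the polished, slippery tube, so lift it a few millimetres, find out where it balances and take it there; never let it tip or drop, and leave the bottles and the flask standing where they are.

Things in the scene. Friction and masses are not known exactly. Their poses are not given: they have to be found in the camera images.
- bar_mid (a point): middle of the bar, on its axis: slippery steel tube (friction about 0.2), 16 mm in diameter, 350 mm long, black collars 26 mm in diameter from 159 to 165 mm either side of the middle. Its y axis runs along the tube; it may roll. 0.70 kg in all (8 per cent more or less), 0.52 of it a slug stuck inside that never shifts: the bar balances anywhere up to 88 mm either side of the middle
- bar_left (a point): point on the bar's axis 150 mm from the middle towards the bar's own +y; rests in one bracket at the start
- bar_right (a point): point on the bar's axis 150 mm from the middle towards the bar's own -y; rests in the other bracket at the start
- carrier: blue carrier, fixed, 110 x 330 mm, origin under its centre, y along it. End plates at y = +150 and -150 mm bear aluminium U brackets, 12 mm thick: slot 22 mm wide in x, bottom 140 mm, open top 170 mm above the origin. At the start the bar's axis is 148 mm above the origin, clear for a grasp from above between the plates; bottles below it end at 110 mm or lower
- stand: grey parking stand, fixed, 90 x 300 mm, origin under its centre, y along it (the bar may lie either way round). Saddles at y = +128 and -128 mm, 12 mm thick: slot 30 mm wide in x, bottom 50 mm above the origin, flared mouth up to 83 mm; a parked bar has its axis 58 mm above the origin, along y, its middle over the stand's middle
- bottle_a: brown stoppered glass reagent bottle, 52 mm in diameter, 97 mm high, origin under its centre, standing in the carrier at its +y end: leave it alone
- bottle_b: clear stoppered glass reagent bottle, 46 mm in diameter, 89 mm high, origin under its centre, in the middle of the carrier: leave it alone
- bottle_c: white plastic bottle, 52 mm in diameter, 100 mm high, origin under its centre, in the carrier at its -y end: leave it alone
- flask: small conical glass flask, 64 mm in diameter, 114 mm high, origin under its centre, standing on the bench near the stand: leave it alone

How it is judged:
By the outcome, as a careful person would: the job done as asked, in the order asked, and still so for the second after the job is handed in, with the robot touching nothing.
It also fails if it takes over 72 s, if anything falls off the work surface, if the arm or the gripper's body presses on something with over 40 N, if the wrist force passes 120 N, or if a joint passes its speed limit or range.

### The arm

A 7-joint arm with a two-finger parallel gripper is mounted at the origin on a cart in front of the work surface, level with it; the furniture and walls round the work are solid. World frame = base frame: x ahead of the robot, y to its left, z up, the work surface at z = 0. Lengths are in mm, angles in rad, forces in N, time in s.
With the tool pointing down it reaches from about 425 to 950 mm from the base axis. Payload 16.7 kg.
Tool frame: the origin (TCP) lies at the very end of the fingers, on their centre line; the grasp point (between the pads) lies pinch_z behind it (pinch_z is the distance from the TCP to the grasp point, in mm); z points along the fingers, y is the line along which they close (so a half turn about z gives the same grasp; the last joint's range is limited). The gripper opens to 94 mm and grips with 3 to 60 N. Pads are 16 mm wide; open, the fingers measure 119 mm over their backs; the gripper's body (75 mm by 177 mm) begins 78 mm behind the grasp point.
Start: joints at [0.967, 0.426, 0.074, 1.606, -0.034, 1.111, -0.067], TCP at [296.481, -606.359, 169.167] pointing down, gripper open.
Joint ranges: [-2.85, 2.85], [-0.5, 2.14], [-1.23, 1.37], [0.21, 2.46], [-1.02, 4.16], [0.16, 2.05], [-2.73, 2.73]. Speed limits (rad/s): [1.89, 1.89, 2.39, 2.39, 3.01, 3.01, 3.01].

### API

Orientations are given as a rotation vector (axis times angle).
In Python, from plant import * gives the robot as it stands.
- The arm moves only by the shell command python3 -m handwheel 'ROWS' [FORCE]. ROWS is JSON, a list of rows, each a list of 7 numbers: the shift along the tool's x, y, z scaled (see below), then the turn, a rotation vector about the tool's x, y, z scaled (see below), then the opening, from 0 (shut) to 1 (fully open). A call has 1 to 12 rows; each row is the pose to reach, as a shift and turn from the pose commanded when the call began, along the tool's axes at that moment; what a row does not reach only later rows make up. The controller multiplies each number of a shift by 100 mm and each number of a turn by 0.5 rad. A row lasts 1/8 s, in which the tool goes at most 62.5 mm and 10.7 degrees, less where a joint would pass 70% of its speed; a pose out of reach is approached as far as the arm can. A call with a number of a shift or a turn outside -1 to 1 is refused whole. A call with a gripper value outside its range is refused whole. The fingers move at their own pace and stop on an object; FORCE is the grip in N (left out, the last holds). Time passes only in rows, so rows that repeat a pose let the fingers close. It gives the time, the measured TCP pose, the force, the opening and the grip force at its end, in the units of the state.
- observe(): the state, without advancing time (a new reading comes with each control period).
- snapshot(name): name is "side" or "top"; returns the picture (400x640x3 uint8, red, green, blue); there is no depth.
- camera_model(name): a dict with "vertical_fov" (degrees; the focal length in pixels is half the picture's height over the tangent of half this angle, whatever the lens; pixels are square), "cx", "cy" (the principal point, pixels), "camera_from_world" (4x4, takes a point from world to camera coordinates). Camera axes: x right, y up, looking along -z (the intrinsics and any distortion apply to the point x, -y, -z); pixel columns grow to the right and rows downward; lengths in mm; the calibration is good to about 2 mm. A picture is of the moment at which its call begins. camera_model takes no time and is no camera call.
- job_done(): hands the job in; it is judged then, once.
The state is a dict: "time_s": time; "qpos": joint angles; "joint_vel": joint speeds; "tau": joint torques, N m; "ee_pos": TCP position; "eef_rot": TCP orientation; "force": force on the tool from outside, world axes, zero at the start; "wrist_torque": the same for the moment, N m; "gripper_width": finger opening in mm; "gripper_force": force on a finger pad.
Only numpy, scipy, OpenCV 4.12 (cv2) and the standard library are available. Lean on these libraries where they do the work, as an engineer would, in place of code of your own. Each camera call takes 0.05 s, during which the arm holds its last target. There are 200 camera calls.

## Working session

There is one attempt and no reset: what is moved stays moved. The work goes in short steps, Python scripts to look and compute and a shell command to move; the robot and the scene stay as the last step left them, time stands still between calls to the robot, and variables do not carry over. Pictures are saved under pics/ and viewed, at most 10 in all, crops included, and the job is handed in when it is done.

```bash
mkdir -p pics; ls
python3 - <<'E'
from plant import *
import cv2, plant
s=observe(); print(s)
print([n for n in dir(plant) if not n.startswith('__')], globals().get('pinch_z'))
for n in("side","top"):
    cv2.imwrite(f"pics/{n}0.png",cv2.cvtColor(snapshot(n),cv2.COLOR_RGB2BGR)); print(camera_model(n))
E
```

```text
pics
{'time_s': 0.0, 'qpos': array([ 0.96652314,  0.42675548,  0.07386297,  1.60661981, -0.03410955,
        1.11079923, -0.06709588]), 'joint_vel': array([ 0.00051037,  0.00092731,  0.00123507,  0.00084111,  0.00237259,
       -0.00173254, -0.00102434]), 'tau': array([ 1.91202480e-04, -9.35842609e+01,  3.66692908e+00, -4.54207277e+01,
       -4.88313055e-02,  2.00327835e-02,  8.00391945e-05]), 'ee_pos': array([ 296.24430417, -605.96417999,  168.45469998]), 'eef_rot': array([-3.05950939e+00, -7.07865254e-01,  6.13681345e-04]), 'force': array([ 0.18254967,  0.72164681, -0.56923468]), 'wrist_torque': array([0.0078785 , 0.00869215, 0.02368526]), 'gripper_force': 0.0, 'gripper_width': 94.03673502257992}
['PlanningError', 'camera_model', 'job_done', 'observe', 'pinch_z', 'snapshot'] 18.8
{'vertical_fov': 43.78052753366843, 'cx': 319.2651481581665, 'cy': 195.1405031265244, 'camera_from_world': array([[-6.75100638e-03,  9.99927304e-01, -9.99049060e-03,
        -1.21126215e+02],
       [-8.10435114e-01,  3.81487082e-04,  5.85828285e-01,
         4.08583527e+02],
       [ 5.85789509e-01,  1.20515749e-02,  8.10373624e-01,
        -1.49774080e+03],
       [ 0.00000000e+00,  0.00000000e+00,  0.00000000e+00,
         1.00000000e+00]])}
{'vertical_fov': 48.72295543048803, 'cx': 317.2036586370951, 'cy': 195.86484417554368, 'camera_from_world': array([[ 4.70533500e-04, -9.98742344e-01,  5.01348994e-02,
         1.12443798e+02],
       [ 9.83166930e-01,  9.62212891e-03,  1.82456028e-01,
        -5.82171087e+02],
       [-1.82708966e-01,  4.92051235e-02,  9.81934972e-01,
        -1.19197198e+03],
       [ 0.00000000e+00,  0.00000000e+00,  0.00000000e+00,
         1.00000000e+00]])}
```

View pics/side0.png

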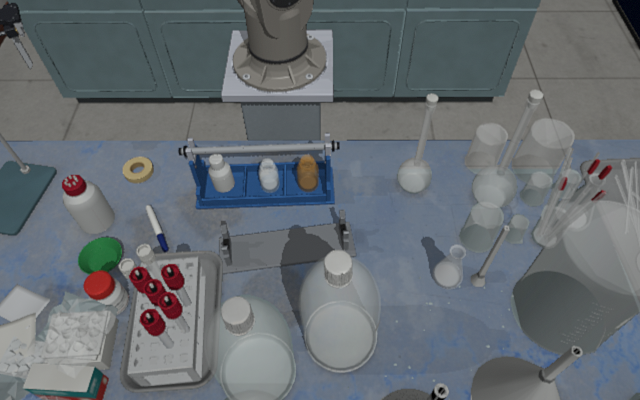

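View pics/top0.png

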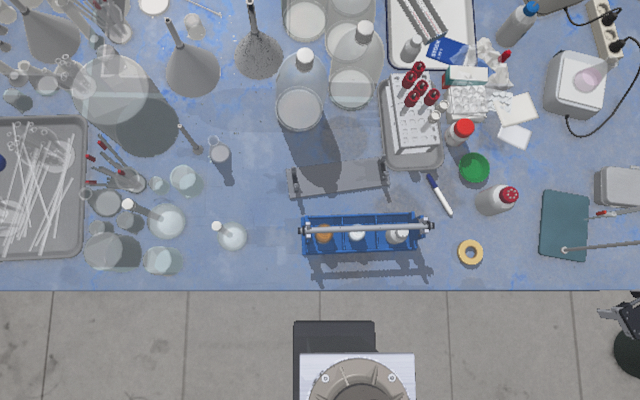

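The side view shows the bar from about (180,152) to (338,146) over the blue carrier, with the grey stand from (225,245) to (345,230). In the top view the bar runs (300,231)–(433,225) and the stand saddles are near (293,180) and (383,172). I'll zoom in.

```bash
cat > h.py <<'E'
import numpy as np, cv2
from plant import *
def ray(n,u,v):
    m=camera_model(n); f=200/np.tan(np.radians(m["vertical_fov"]/2)); T=m["camera_from_world"]
    R,t=T[:3,:3],T[:3,3]
    d=R.T@np.array([(u-m["cx"])/f,-(v-m["cy"])/f,-1]); return -R.T@t,d/np.linalg.norm(d)
def onz(n,u,v,z):
    c,d=ray(n,u,v); return c+d*(z-c[2])/d[2]
def tri(a,b):
    (c1,d1),(c2,d2)=ray("side",*a),ray("top",*b)
    s=np.linalg.lstsq(np.c_[d1,-d2],c2-c1,rcond=None)[0]
    p,q=c1+s[0]*d1,c2+s[1]*d2; return (p+q)/2,np.linalg.norm(p-q)
def pix(n,p):
    m=camera_model(n); f=200/np.tan(np.radians(m["vertical_fov"]/2)); q=(m["camera_from_world"]@np.r_[p,1])[:3]
    return m["cx"]+f*q[0]/-q[2], m["cy"]-f*q[1]/-q[2]
def snap(n,name,box=None,k=1):
    im=cv2.cvtColor(snapshot(n),cv2.COLOR_RGB2BGR)
    if box: im=im[box[1]:box[3],box[0]:box[2]]
    cv2.imwrite("pics/"+name,cv2.resize(im,None,fx=k,fy=k,interpolation=cv2.INTER_CUBIC))
E
python3 - <<'E'
import cv2
a=cv2.imread("pics/side0.png")[130:280,170:370]; b=cv2.imread("pics/top0.png")[155:285,285:445]
cv2.imwrite("pics/side0c.png",cv2.resize(a,None,fx=4,fy=4,interpolation=cv2.INTER_CUBIC))
cv2.imwrite("pics/top0c.png",cv2.resize(b,None,fx=4.5,fy=4.5,interpolation=cv2.INTER_CUBIC))
E
```

```text
(no output)
```

View pics/side0c.png

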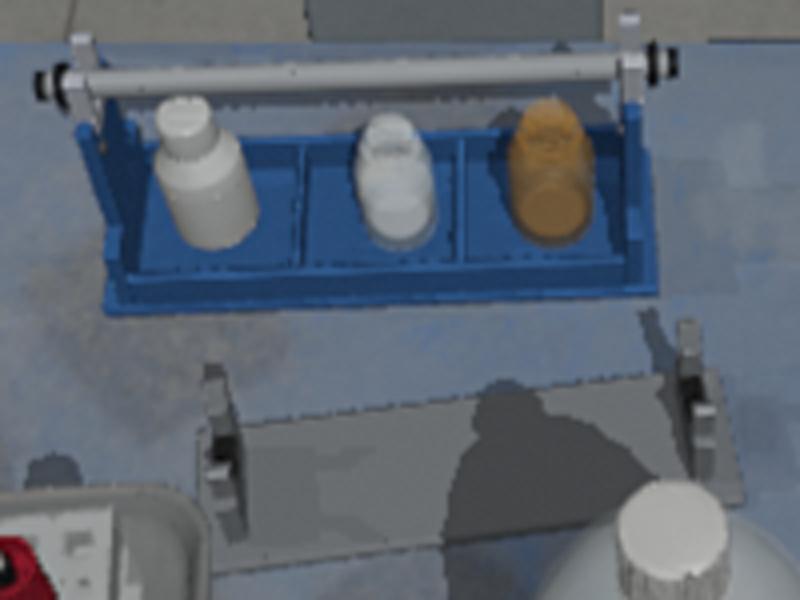

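View pics/top0c.png

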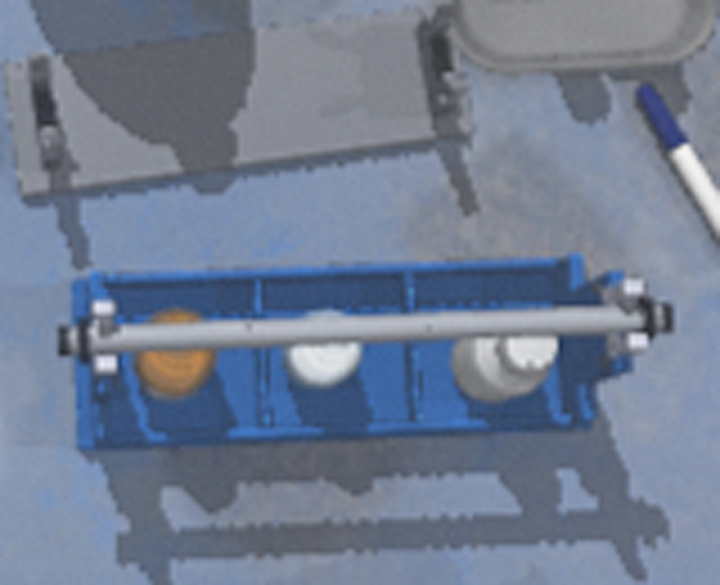

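The crops show the bar end faces at crop pixels (38,86)/(678,64) in side and (60,341)/(671,317) in top. The stand plate corners and saddle prongs are also visible. I'll triangulate these.

Run:
```python
from h import *
np.set_printoptions(precision=1,suppress=True)
S=lambda x,y:(170+x/4-.4,130+y/4-.4)
T=lambda x,y:(285+x/4.5-.4,155+y/4.5-.4)
for n,a,b in [("endR",(38,86),(671,317)),("endL",(678,64),(60,341)),("st prongR near",(213,368),(460,128)),("st prongR far",(220,468),(440,20)),("st prongL near",(688,325),(50,138)),("prongL far",(705,408),(38,62)),
 ("baseL near",(715,370),(25,200)),("baseL far",(742,500),(10,62)),("baseR near",(200,430),(465,137)),("baseR far",(217,572),(430,12)),("carr nearL",None,(80,448)),("flask",None,None)]:
    if a and b: print(n,*tri(S(*a),T(*b)), "z=148:" , *( (onz("side",*S(*a),148)[:2],onz("top",*T(*b),148)[:2]) if "end" in n else (onz("side",*S(*a),6)[:2],onz("top",*T(*b),6)[:2])))
print(onz("top",*T(80,448),0),onz("side",*S(658,292),0),onz("side",*S(105,312),0))
print("flask",tri((458,250),(219,142)),onz("side",449,285,0))
print("bigbottle cap",tri((339,258),(305,52)))
```

```text
endR [ 489.8 -182.7  145.7] 0.43631164329584576 z=148: [ 491.8 -181.6] [ 489.5 -182.2]
endL [473.9 169.5 145.1] 0.28449466843272764 z=148: [476.5 169.5] [473.6 169.4]
st prongR near [618.9 -83.1  59.8] 3.298346282936561 z=148: [584. -98.] [630.5 -92.9]
st prongR far [686.5 -70.2  68.5] 2.6296241447365083 z=148: [650.4 -86.1] [703.6 -81.6]
st prongL near [604.9 175.2  81.3] 1.8113457261657038 z=148: [554.  177.3] [620.8 176.1]
prongL far [654.  183.2  75.7] 1.5029769202394958 z=148: [611.  185.8] [671.5 184.4]
baseL near [581.  192.2  -0.7] 0.7006542593351469 z=148: [585.3 192.2] [579.8 191.8]
baseL far [671.  203.6   7.2] 2.047460949586749 z=148: [670.4 204.8] [671.2 202.7]
baseR near [625.  -98.6   4.5] 4.258816667791095 z=148: [ 625.7 -100.4] [624.5 -96. ]
baseR far [711.3 -79.1  -1.3] 5.111203504505059 z=148: [714.9 -80.1] [709.  -75.1]
[421.3 155.2   0. ] [526.2 160.1   0. ] [ 540.6 -168.6    0. ]
flask (array([717.8, 392.7, 110.5]), np.float64(16.1455189530211)) [740.3 402.2   0. ]
bigbottle cap (array([861.4, 158.3, 339.9]), np.float64(0.7940064068586681))
```

```bash
python3 -m handwheel '[[0,0,-0.6,0,0,0,1],[0.93,-0.99,-1,0,0,-0.773,1],[0.93,-0.99,-1,0,0,-0.773,1],[0.93,-0.99,-1,0,0,-0.773,1],[0.93,-0.99,-1,0,0,-0.773,0.7],[0.93,-0.99,-1,0,0,-0.773,0.7]]' 60
python3 -m handwheel '[[0.95,-0.51,-0.4,0,0,-0.773,0.6],[0.95,-0.51,-0.4,0,0,-0.773,0.6],[0.95,-0.51,-0.4,0,0,-0.773,0.6],[0.95,-0.51,-0.4,0,0,-0.773,0.6]]'
python3 -m handwheel '[[0.92,0.05,0,0,0,-0.773,0.6],[0.92,0.05,0,0,0,-0.773,0.6],[0.92,0.05,0,0,0,-0.773,0.6],[0.92,0.05,0,0,0,-0.773,0.6]]'
python3 -m handwheel '[[0.92,0.32,0,0,0,0,0.6],[0.92,0.32,0,0,0,0,0.6],[0.92,0.32,0,0,0,0,0.6]]'
python3 -c "
from h import *
s=observe();print(s['ee_pos'],s['eef_rot'],s['qpos'])"
```

```text
time_s: 0.85
ee_pos: [335.6, -477.7, 268.5]
eef_rot: [-2.869, -1.279, 0.001]
force: [0.5, -0.1, -0.6]
gripper_width: 77.6
gripper_force: 0.0
time_s: 1.35
ee_pos: [361.1, -373.1, 308.5]
eef_rot: [-2.57, -1.805, 0.001]
force: [-0.4, 0.5, -0.9]
gripper_width: 56.6
gripper_force: 0.0
time_s: 1.85
ee_pos: [396.8, -288.5, 308.5]
eef_rot: [-2.178, -2.263, 0.0]
force: [0.6, 0.4, 0.3]
gripper_width: 56.4
gripper_force: 0.0
time_s: 2.22
ee_pos: [425.9, -192.9, 309.0]
eef_rot: [-2.173, -2.268, -0.0]
force: [-0.2, -0.5, 0.2]
gripper_width: 56.5
gripper_force: 0.0
[ 425.88761404 -192.85531668  309.02181928] [-2.17343677e+00 -2.26793733e+00 -3.39326070e-04] [ 0.62393278 -0.00756136 -0.33074331  1.83993251 -0.00290867  1.30903206
  0.33649978]
```

```bash
python3 -m handwheel '[[0.92,0.32,0,0,0,0,0.6],[0.92,0.32,0,0,0,0,0.6],[0.92,0.32,0,0,0,0,0.6]]'
python3 -m handwheel '[[0.92,0.32,0,0,0,0,0.6],[0.92,0.32,0.2,0,0,0,0.6],[0.92,0.32,0.8,0,0,0,0.6],[0.92,0.32,0.8,0,0,0,0.6]]'
python3 - <<'E'
from h import *
s=observe();print(s['ee_pos'],s['eef_rot'],s['qpos'])
a=(160,100,380,220)
snap("top","t1.png",(280,190,450,260),4); snap("side","s1.png",(165,50,355,200),4)
print(pix("top",s['ee_pos']),pix("side",s['ee_pos']))
E
```

```text
time_s: 2.6
ee_pos: [453.9, -99.9, 309.0]
eef_rot: [-2.173, -2.268, -0.0]
force: [-0.2, -1.2, -0.5]
gripper_width: 56.1
gripper_force: 0.0
time_s: 3.1
ee_pos: [479.2, -9.2, 226.2]
eef_rot: [-2.173, -2.262, 0.007]
force: [-0.4, -0.2, 0.0]
gripper_width: 56.3
gripper_force: 0.0
[479.18936474  -9.21496019 226.16307476] [-2.17277169 -2.2619049   0.00701515] [ 0.40535207  0.089763   -0.5466219   1.92676535  0.04975838  1.14526765
 -0.12015015]
(np.float64(372.82106097956864), np.float64(225.0372035406738)) (np.float64(253.8670279615489), np.float64(121.61264305623956))
```

View pics/s1.png

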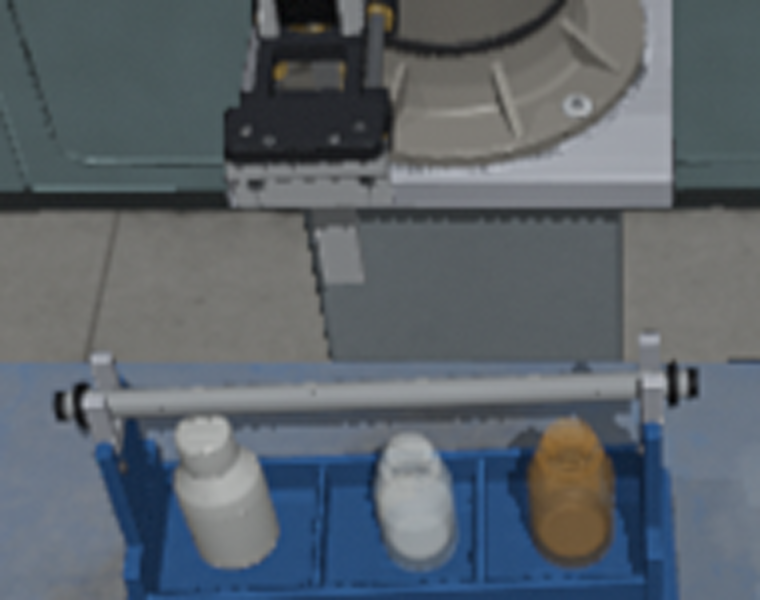

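The picture shows the open fingers at crop (342,283) above the bar, just left of its middle, and the bar at rest in both brackets. Now I'll descend to the grasp height.

```bash
python3 -m handwheel '[[0,0,0,0,0,0,0.6],[0,0,0.3,0,0,0,0.6],[0,0,0.6,0,0,0,0.6],[0,0,0.7,0,0,0,0.6],[0,0,0.7,0,0,0,0.6],[0,0,0.7,0,0,0,0.6]]'
python3 - <<'E'
from h import *
s=observe();print(s['ee_pos'],s['eef_rot'])
snap("top","t2.png",(285,195,445,265),4.5)
E
```

```text
time_s: 3.95
ee_pos: [482.3, -7.0, 160.5]
eef_rot: [2.172, 2.268, 0.002]
force: [0.2, -0.4, 0.7]
gripper_width: 56.9
gripper_force: 0.0
[482.29502609  -6.96020688 160.52991459] [2.17206306e+00 2.26790175e+00 1.83230215e-03]
```

View pics/t2.png

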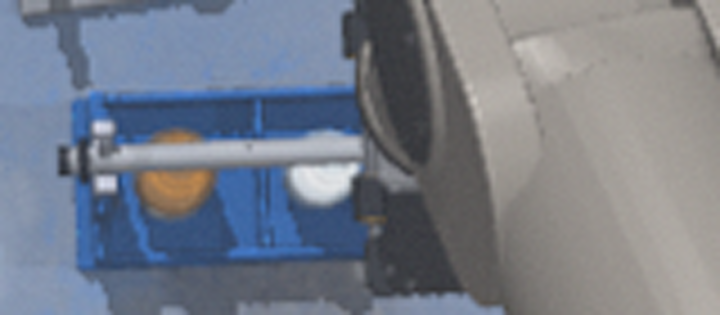

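The top view is now blocked by the arm; only the brown and clear bottles and the +y end of the bar, at crop (60,160), can be seen. I'll descend, tare and close gently.

```bash
cat >> h.py <<'E'
def avg(k=8,n="side"):
    F=[];M=[]
    for _ in range(k):
        s=observe();F.append(s['force']);M.append(s['wrist_torque']);snapshot(n)
    print("t%.2f"%s['time_s'],"F",np.mean(F,0).round(2),"sd",np.std(F,0).round(2),"M",np.mean(M,0).round(3),"sd",np.std(M,0).round(3),"pos",s['ee_pos'].round(1),s['eef_rot'].round(4),"w",round(s['gripper_width'],1),round(s['gripper_force'],1))
E
python3 -m handwheel '[[0,0,0.15,0,0,0,0.6],[0,0,0.315,0,0,0,0.6],[0,0,0.315,0,0,0,0.6],[0,0,0.315,0,0,0,0.35],[0,0,0.315,0,0,0,0.35]]' 8
python3 -c "from h import *;avg()"
python3 -m handwheel '[[0,0,0,0,0,0,0.1],[0,0,0,0,0,0,0.1],[0,0,0,0,0,0,0.1],[0,0,0,0,0,0,0.1],[0,0,0,0,0,0,0.1]]' 8
python3 -c "from h import *;avg()"
```

```text
time_s: 4.62
ee_pos: [481.7, -6.8, 128.0]
eef_rot: [2.172, 2.269, 0.001]
force: [-1.0, -0.8, 0.4]
gripper_width: 40.1
gripper_force: 0.0
t4.97 F [-0.27 -0.12 -0.18] sd [0.43 0.35 0.55] M [-0.003 -0.083  0.014] sd [0.034 0.031 0.034] pos [481.5  -6.9 127.8] [2.1725e+00 2.2690e+00 3.0000e-04] w 32.9 0.0
time_s: 5.65
ee_pos: [481.4, -6.9, 127.7]
eef_rot: [-2.173, -2.269, -0.0]
force: [-0.5, 0.5, -0.6]
gripper_width: 9.3
gripper_force: 0.0
t6.00 F [-0.06 -0.37 -0.22] sd [0.46 0.59 0.37] M [-0.034 -0.093 -0.013] sd [0.017 0.045 0.022] pos [481.4  -6.9 127.7] [-2.1726 -2.2691 -0.    ] w 9.3 0.0
```

```bash
python3 -c "
from h import *
snap('side','s2.png',(165,80,355,215),4)
print(pix('side',observe()['ee_pos']))"
```

```text
(np.float64(259.95869081219524), np.float64(153.4263612635137))
```

View pics/s2.png

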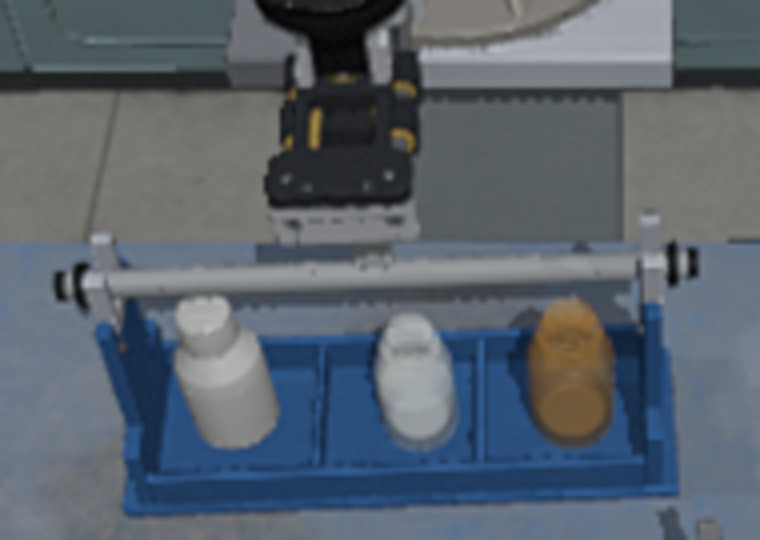

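The fingers are visibly behind or above the bar, tip at crop (375,258), not around it. So my pixel or height assumption doesn't match the robot. I'll raise the gripper and locate the fingertips with open/closed difference pictures in both views.

```bash
python3 -m handwheel '[[0,0,-0.4,0,0,0,0.1],[0,0,-0.8,0,0,0,0],[0,0,-0.8,0,0,0,0],[0,0,-0.8,0,0,0,0]]' 8
python3 -c "
from h import *
np.savez('a.npz',s=snapshot('side'),t=snapshot('top'));print(observe()['ee_pos'])"
python3 -m handwheel '[[0,0,0,0,0,0,1],[0,0,0,0,0,0,1],[0,0,0,0,0,0,1],[0,0,0,0,0,0,1],[0,0,0,0,0,0,1],[0,0,0,0,0,0,1],[0,0,0,0,0,0,1]]' 8
python3 - <<'E'
from h import *
a=np.load('a.npz'); p=observe()['ee_pos']; print(p)
o=[]
for n,box in(("side",(190,40,320,140)),("top",(310,150,440,250))):
    b=snapshot(n); d=np.abs(b.astype(int)-a[n[0]]).sum(2)>30
    k,l,st,c=cv2.connectedComponentsWithStats(d.astype(np.uint8))
    print(n,[ (st[i].tolist()) for i in range(1,k) if st[i,4]>8], "proj TCP",pix(n,p))
    for im in(a[n[0]],b):
        x0,y0,x1,y1=box; o.append(cv2.resize(cv2.cvtColor(im,cv2.COLOR_RGB2BGR)[y0:y1,x0:x1],None,fx=3,fy=3,interpolation=cv2.INTER_CUBIC))
cv2.imwrite("pics/diff.png",np.vstack([np.hstack(o[:2]),np.hstack(o[2:])]))
E
```

```text
time_s: 6.6
ee_pos: [481.1, -7.1, 207.2]
eef_rot: [-2.173, -2.269, 0.001]
force: [0.4, 1.0, 0.7]
gripper_width: 0.5
gripper_force: 0.0
[480.78226865  -6.95652947 206.69748201]
time_s: 7.58
ee_pos: [481.4, -6.9, 207.7]
eef_rot: [2.173, 2.269, 0.0]
force: [0.4, -0.5, -0.4]
gripper_width: 66.8
gripper_force: 0.0
[481.44309351  -6.90354747 207.72836336]
side [[258, 49, 10, 51, 321], [227, 52, 9, 34, 110], [235, 74, 19, 11, 168], [242, 110, 17, 23, 226], [242, 140, 8, 3, 22]] proj TCP (np.float64(255.89418190413136), np.float64(128.5662403785482))
top [[438, 165, 6, 7, 9], [365, 173, 6, 5, 10], [363, 190, 9, 13, 76], [364, 206, 9, 26, 116], [322, 228, 12, 3, 17], [367, 234, 8, 13, 86], [377, 285, 10, 6, 41], [382, 352, 3, 5, 11], [524, 387, 9, 2, 15], [547, 386, 5, 3, 10], [481, 388, 39, 12, 76], [545, 394, 5, 4, 10]] proj TCP (np.float64(370.544065688361), np.float64(225.00036549868486))
```

View pics/diff.png

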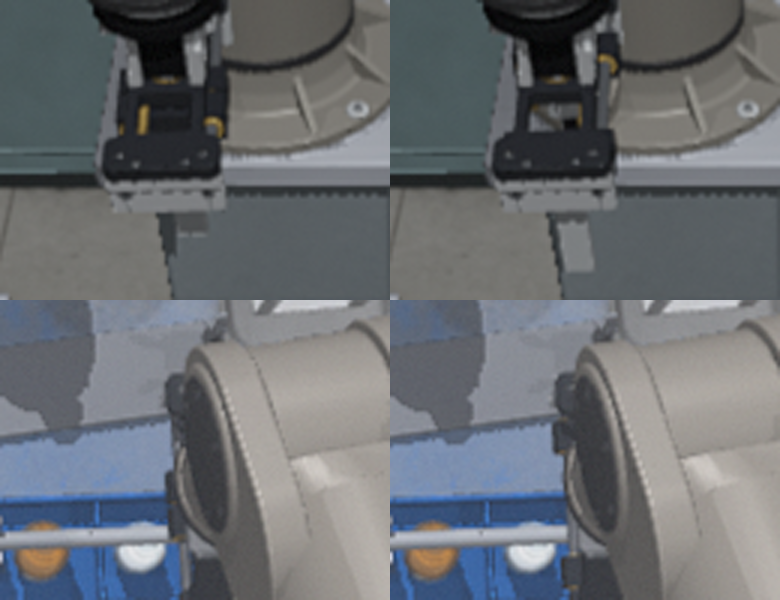

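The closed fingertip appears at pixel (254,118) and the open front tip at about (252.5,131) in the side view. Both are about 16 px above where the reported TCP projects, while the top view agrees in x. So the physical fingertips sit higher than the reading. I'll quantify that.

Run:
```python
from h import *
a=np.load('a.npz')
b=snapshot("side"); s=observe(); w=s['gripper_width']; p=s['ee_pos']; print(w,p)
print("open col 252",b[112:150,252].sum(1)//3); print("open col 250",b[112:150,249].sum(1)//3);print("closed col 254",a['s'][108:150,254].sum(1)//3)
for nm,v,x in(("open",131,p[0]+w/2+12.5),("closed",118.5,481+12.5)):
    for u in (252.5,):
        c,d=ray("side",u,v); q=c+d*(x-c[0])/d[0]; print(nm,q)
print(s['qpos'])
```

```text
78.97926964720651 [481.40974447  -6.87624399 207.68931875]
open col 252 [ 75 100 128 127 126 126 125 126 126 126 125 126 126 127 126 126 126 126
 127 119 100  93  95  95  93  93  93  91 100 116 116 116 114 122 141 152
 154 147]
open col 250 [ 75  83 108 127 126 126 126 125 126 126 125 126 126 126 127 127 128 128
 128 122 105  94  93  95  96  95  93  89  88  91  90  99 106 111 138 151
 153 146]
closed col 254 [128 121  96  76  76  78  78  77  77  97 112  97  96  95  93  94  95  95
  95  94  93  93  94  95  94  95  94  94  94  93  92  90  98 117 115 115
 112 121 143 152 154 146]
open [533.3993793   -3.92371825 255.62117041]
closed [493.5         -8.03040412 249.76215664]
[ 0.40262295  0.10651283 -0.55435999  1.95193094  0.06277922  1.09982028
 -0.13423203]
```

```bash
python3 -m handwheel '[[0,0,0.3,0,0,0,0.6],[0,0,0.6,0,0,0,0.6],[0,0,0.8,0,0,0,0.6],[0,0,0.9,0,0,0,0.6],[0,0,0.9,0,0,0,0.6]]' 5
python3 -m handwheel '[[0,0,0.1,0,0,0,0.6],[0,0,0.2,0,0,0,0.6],[0,0,0.2,0,0,0,0.6]]' 5
python3 -c "from h import *;avg(3);b=snapshot('side');print(b[110:185,255].sum(1)//3,b[110:185,259].sum(1)//3,b[110:185,290].sum(1)//3)"
```

```text
time_s: 8.35
ee_pos: [481.3, -6.8, 117.5]
eef_rot: [-2.172, -2.269, 0.0]
force: [-0.3, -0.3, -0.6]
gripper_width: 56.7
gripper_force: 0.0
time_s: 8.72
ee_pos: [480.9, -6.9, 97.0]
eef_rot: [-2.172, -2.269, 0.001]
force: [-0.2, 0.7, 0.2]
gripper_width: 56.6
gripper_force: 0.0
t8.82 F [-0.21  0.36  0.01] sd [0.35 0.29 0.29] M [-0.047 -0.09   0.006] sd [0.012 0.037 0.023] pos [481.4  -6.8  97.7] [-2.1724 -2.2691 -0.    ] w 56.4 0.0
[ 53  59  41  41  36  30  28  43  67  82  67  20  17  31  38  39  40  43
  43  42  41  41  41  42  42  42  40  40  43  39  27  32  92 133 122 114
 128 128 129 130 115  79 102 129 128 128 129 130 129 128 129 133 133 112
  69  49  64  65  64  62  62  71  84  79  78  80  82  82  81  81  82  82
  81  80  81] [ 81  72  46  39  35  29  27  41  70  91  81  44  28  33  46  47  43  39
  42  42  43  41  42  42  42  42  58  71  58  42  26  33  93 133 119 108
 128 128 129 129 114 101 127 130 128 128 127 127 128 127 127 128 129 114
  72  64  75  79  76  88 100 107 114 116 115 105  94  87  80  69  62  65
  75  74  74] [ 94  94  93  95  95  94  94  95  94  94  94  94  94  93  93  94  94  94
  94  93  91  93  92  94  93  94  93  93  92  89  97 116 115 111 119 139
 146 147 141 128 104  69  68  68  74  91 105 104 106 107 110 103  94  86
  65  64  64  65  63  65  75  83  84  83  82  82  81  81  81  82  81  82
  83  82  82]
```

The finger (grey level 128) now covers the bar at columns 255–259 and ends at row 163. The front finger is in front of the bar, so I'll close gently.

```bash
python3 -m handwheel '[[0,0,0,0,0,0,0.1],[0,0,0,0,0,0,0.1],[0,0,0,0,0,0,0.1],[0,0,0,0,0,0,0.1],[0,0,0,0,0,0,0.1],[0,0,0,0,0,0,0.1]]' 5
python3 - <<'E'
from h import *
avg(4)
for x in(522,516):
    c,d=ray("side",257,163.5); print(c+d*(x-c[0])/d[0])
E
```

```text
time_s: 9.68
ee_pos: [481.5, -6.9, 97.7]
eef_rot: [2.173, 2.269, 0.0]
force: [0.4, -0.4, 0.4]
gripper_width: 15.7
gripper_force: 5.0
t9.82 F [ 0.11 -0.2   0.5 ] sd [0.16 0.31 0.49] M [-0.014 -0.167  0.004] sd [0.03  0.026 0.04 ] pos [481.5  -6.9  97.7] [2.1727e+00 2.2691e+00 2.0000e-04] w 15.7 5.0
[522.          -8.69882609 141.59054955]
[516.          -9.99136974 134.31388697]
```

The width stops at 15.7 mm, so the bar is between the pads, but near the fingertips. The real tips are about 40 mm above the reading, so I'll go 8 mm lower, regrip, tare and lift a few mm.

```bash
python3 -m handwheel '[[0,0,0,0,0,0,0.35],[0,0,0,0,0,0,0.35],[0,0,0.08,0,0,0,0.35],[0,0,0.08,0,0,0,0.35],[0,0,0.08,0,0,0,0.35]]' 5
python3 -c "from h import *;avg(8)"
python3 -m handwheel '[[0,0,0,0,0,0,0.1],[0,0,0,0,0,0,0.1],[0,0,0,0,0,0,0.1],[0,0,0,0,0,0,0.1]]' 5
python3 -m handwheel '[[0,0,0,0,0,0,0.05],[0,0,0,0,0,0,0.05],[0,0,0,0,0,0,0.05]]' 25
python3 -c "from h import *;avg(8)"
python3 -m handwheel '[[0,0,-0.02,0,0,0,0.05],[0,0,-0.04,0,0,0,0.05],[0,0,-0.04,0,0,0,0.05],[0,0,-0.04,0,0,0,0.05]]' 25
python3 -c "from h import *;avg(12)"
```

```text
time_s: 10.5
ee_pos: [481.3, -6.8, 89.6]
eef_rot: [-2.172, -2.269, 0.0]
force: [-1.3, 0.3, 0.5]
gripper_width: 32.8
gripper_force: 0.0
t10.85 F [-0.12  0.14  0.35] sd [0.68 0.37 0.48] M [-0.013 -0.096  0.   ] sd [0.018 0.029 0.032] pos [481.5  -6.9  89.8] [2.1726e+00 2.2690e+00 3.0000e-04] w 32.9 0.0
time_s: 11.4
ee_pos: [481.4, -6.9, 89.7]
eef_rot: [-2.173, -2.269, -0.0]
force: [0.2, 0.3, 0.7]
gripper_width: 16.0
gripper_force: 5.0
time_s: 11.78
ee_pos: [481.5, -6.9, 89.7]
eef_rot: [2.173, 2.269, 0.0]
force: [0.5, -1.3, 0.4]
gripper_width: 15.5
gripper_force: 25.0
t12.12 F [ 0.45 -0.24  0.24] sd [0.19 0.58 0.34] M [-0.031 -0.148 -0.015] sd [0.022 0.032 0.029] pos [481.4  -6.9  89.7] [-2.1727 -2.2691 -0.    ] w 15.0 25.0
time_s: 12.68
ee_pos: [481.3, -6.9, 93.6]
eef_rot: [-2.172, -2.269, 0.0]
force: [-0.7, 0.2, -6.4]
gripper_width: 15.4
gripper_force: 25.0
t13.22 F [-0.29 -0.06 -6.34] sd [0.31 0.48 0.5 ] M [-0.091 -0.042  0.008] sd [0.03  0.03  0.031] pos [481.4  -6.9  93.7] [-2.1727 -2.269   0.    ] w 15.6 25.0
```

```bash
cat >> h.py <<'E'
def tilt():
    a=cv2.cvtColor(cv2.imread("pics/side0.png"),cv2.COLOR_BGR2GRAY).astype(np.float32); b=cv2.cvtColor(snapshot("side"),cv2.COLOR_RGB2GRAY).astype(np.float32)
    o=[]
    for u0,u1 in((177,188),(196,208),(215,235),(285,305),(308,322),(329,341)):   # vertical shift of bar pieces, px (up +)
        t=a[140:157,u0:u1]; t=cv2.resize(t,None,fx=1,fy=10,interpolation=cv2.INTER_CUBIC)
        B=cv2.resize(b[130:165,u0:u1],None,fx=1,fy=10,interpolation=cv2.INTER_CUBIC)
        r=cv2.matchTemplate(B,t,cv2.TM_CCOEFF_NORMED); k=r[:,0].argmax(); o.append((round((100-k)/10,1),round(float(r.max()),2)))
    print("up px from -y to +y:",o)
E
python3 -c "from h import *;tilt()"
```

```text
up px from -y to +y: [(np.float64(2.5), 0.77), (np.float64(2.7), 0.97), (np.float64(1.7), 0.82), (np.float64(0.7), 0.98), (np.float64(0.3), 0.99), (np.float64(0.2), 0.99)]
```

The tilt measurement shows the −y end up by 2.6 px and the +y end still down, so the balance point lies towards +y. I'll lower, shift the grip +18 mm along the bar and test again.

```bash
python3 -m handwheel '[[0,0,0.02,0,0,0,0.05],[0,0,0.03,0,0,0,0.05],[0,0,0.04,0,0,0,0.05],[0,0,0.04,0,0,0,0.05],[0,0,0.04,0,0,0,0.3],[0,0,0.04,0,0,0,0.3],[0.18,0,0.04,0,0,0,0.3],[0.18,0,0.04,0,0,0,0.3],[0.18,0,0.04,0,0,0,0.3]]' 25
python3 -c "from h import *;avg(6)"
python3 -m handwheel '[[0,0,0,0,0,0,0.05],[0,0,0,0,0,0,0.05],[0,0,0,0,0,0,0.05],[0,0,0,0,0,0,0.05]]' 30
python3 -c "from h import *;avg(6)"
python3 -m handwheel '[[0,0,-0.02,0,0,0,0.05],[0,0,-0.04,0,0,0,0.05],[0,0,-0.04,0,0,0,0.05],[0,0,-0.04,0,0,0,0.05]]' 30
python3 -c "from h import *;avg(12);tilt()"
```

```text
time_s: 14.45
ee_pos: [480.7, 10.7, 89.8]
eef_rot: [2.173, 2.269, 0.0]
force: [-0.2, -0.4, -0.2]
gripper_width: 28.3
gripper_force: 0.0
t14.70 F [-0.07 -0.03 -0.17] sd [0.11 0.61 0.33] M [-0.027 -0.071 -0.008] sd [0.03  0.028 0.018] pos [480.6  10.7  89.7] [-2.1732 -2.2686  0.    ] w 28.5 0.0
time_s: 15.25
ee_pos: [480.7, 11.0, 89.7]
eef_rot: [2.173, 2.269, 0.0]
force: [0.6, -1.1, -0.6]
gripper_width: 15.5
gripper_force: 30.0
t15.50 F [ 0.55 -1.04 -0.36] sd [0.38 0.37 0.38] M [-0.216 -0.228 -0.032] sd [0.032 0.016 0.022] pos [480.7  11.1  89.7] [-2.1726e+00 -2.2692e+00 -1.0000e-04] w 15.2 30.0
time_s: 16.05
ee_pos: [480.5, 11.1, 93.6]
eef_rot: [-2.172, -2.269, 0.0]
force: [0.3, 0.8, -6.9]
gripper_width: 15.0
gripper_force: 30.0
t16.60 F [ 0.37  0.05 -6.57] sd [0.38 0.63 0.59] M [-0.094 -0.09   0.003] sd [0.033 0.028 0.028] pos [480.7  11.1  93.7] [-2.1727e+00 -2.2692e+00 -1.0000e-04] w 14.9 30.0
up px from -y to +y: [(np.float64(2.2), 0.81), (np.float64(2.3), 0.97), (np.float64(1.6), 0.92), (np.float64(1.1), 0.98), (np.float64(0.7), 0.98), (np.float64(0.5), 0.98)]
```

```bash
python3 -m handwheel '[[0,0,0.02,0,0,0,0.05],[0,0,0.03,0,0,0,0.05],[0,0,0.04,0,0,0,0.05],[0,0,0.04,0,0,0,0.05],[0,0,0.04,0,0,0,0.3],[0,0,0.04,0,0,0,0.3],[0.13,0,0.04,0,0,0,0.3],[0.13,0,0.04,0,0,0,0.3],[0.13,0,0.04,0,0,0,0.3]]' 30
python3 -c "from h import *;avg(6)"
python3 -m handwheel '[[0,0,0,0,0,0,0.05],[0,0,0,0,0,0,0.05],[0,0,0,0,0,0,0.05],[0,0,0,0,0,0,0.05]]' 30
python3 -m handwheel '[[0,0,-0.02,0,0,0,0.05],[0,0,-0.04,0,0,0,0.05],[0,0,-0.04,0,0,0,0.05],[0,0,-0.04,0,0,0,0.05]]' 30
python3 -c "from h import *;avg(12);tilt()"
```

```text
time_s: 17.82
ee_pos: [480.1, 24.3, 89.7]
eef_rot: [2.172, 2.27, 0.0]
force: [-0.1, 0.3, 0.3]
gripper_width: 28.5
gripper_force: 0.0
t18.07 F [-0.24 -0.23 -0.13] sd [0.32 0.39 0.78] M [-0.021 -0.081 -0.014] sd [0.014 0.027 0.029] pos [480.1  23.9  89.7] [-2.1729 -2.2689  0.    ] w 28.1 0.0
time_s: 18.62
ee_pos: [480.1, 24.0, 89.7]
eef_rot: [2.173, 2.269, 0.0]
force: [1.0, -0.5, -1.4]
gripper_width: 15.2
gripper_force: 30.0
time_s: 19.12
ee_pos: [480.0, 24.1, 93.6]
eef_rot: [-2.173, -2.269, 0.0]
force: [-0.5, 0.7, -6.5]
gripper_width: 15.3
gripper_force: 30.0
t19.68 F [-0.2   0.32 -6.83] sd [0.51 0.49 0.33] M [ 0.003 -0.09   0.004] sd [0.031 0.027 0.016] pos [480.1  24.1  93.7] [-2.1727e+00 -2.2691e+00 -1.0000e-04] w 15.1 30.0
up px from -y to +y: [(np.float64(1.1), 0.94), (np.float64(1.4), 0.98), (np.float64(1.2), 0.95), (np.float64(1.3), 0.93), (np.float64(1.3), 0.96), (np.float64(1.3), 0.96)]
```

The bar is level: all parts are up 1.1–1.4 px, and the residual moment is about 0.02 N·m, i.e. the grip is within about 4 mm of balance. I'll firm the grip and lift straight up, slowly.

```bash
python3 -m handwheel '[[0,0,0,0,0,0,0.05],[0,0,0,0,0,0,0.05],[0,0,-0.03,0,0,0,0.05],[0,0,-0.08,0,0,0,0.05],[0,0,-0.15,0,0,0,0.05],[0,0,-0.25,0,0,0,0.05],[0,0,-0.36,0,0,0,0.05],[0,0,-0.48,0,0,0,0.05],[0,0,-0.6,0,0,0,0.05],[0,0,-0.68,0,0,0,0.05],[0,0,-0.72,0,0,0,0.05],[0,0,-0.72,0,0,0,0.05]]' 50
python3 - <<'E'
from h import *
avg(6)
b=snapshot("side"); cv2.imwrite("pics/side_lift.png",b[:,:,::-1])
# bar bright rows at columns away from gripper
for u in(183,200,225,300,320,337): print(u,[int(x) for x in b[100:150,u].sum(1)//3])
c=camera_model("top")["camera_from_world"]; print("topcam",-c[:3,:3].T@c[:3,3])
print("bottle2 cap",tri((237,313),(362,33)))
E
```

```text
time_s: 21.28
ee_pos: [480.1, 24.1, 165.8]
eef_rot: [2.173, 2.269, 0.0]
force: [-0.7, -0.2, -6.7]
gripper_width: 14.8
gripper_force: 50.0
t21.52 F [-0.36 -0.09 -7.05] sd [0.42 0.37 0.36] M [-0.003 -0.084  0.002] sd [0.018 0.025 0.024] pos [479.9  24.1 165.4] [-2.1723e+00 -2.2688e+00  5.0000e-04] w 14.5 50.0
183 [34, 36, 66, 103, 113, 112, 111, 113, 116, 115, 116, 117, 117, 118, 117, 116, 116, 115, 117, 117, 118, 117, 101, 108, 148, 152, 147, 137, 121, 100, 95, 116, 116, 114, 114, 115, 116, 115, 113, 110, 99, 94, 118, 119, 118, 117, 117, 117, 118, 118]
200 [36, 35, 58, 89, 102, 107, 109, 112, 114, 114, 115, 117, 117, 117, 117, 118, 119, 117, 118, 120, 119, 117, 126, 142, 152, 152, 142, 128, 110, 104, 115, 117, 117, 116, 117, 116, 116, 116, 116, 116, 117, 117, 118, 118, 119, 120, 121, 121, 121, 119]
225 [126, 105, 66, 98, 107, 106, 107, 109, 111, 112, 114, 114, 114, 114, 116, 118, 118, 118, 116, 116, 117, 123, 140, 152, 153, 146, 134, 116, 106, 115, 116, 115, 115, 116, 116, 117, 116, 116, 117, 117, 117, 116, 117, 117, 118, 118, 118, 118, 118, 118]
300 [130, 117, 59, 51, 60, 80, 94, 95, 93, 93, 93, 94, 95, 94, 94, 94, 94, 94, 102, 124, 141, 148, 146, 142, 126, 106, 91, 93, 94, 94, 94, 93, 94, 95, 93, 93, 93, 93, 94, 90, 96, 115, 115, 114, 115, 115, 118, 118, 117, 116]
320 [127, 112, 63, 78, 83, 84, 85, 85, 86, 86, 85, 86, 85, 86, 87, 86, 85, 84, 104, 136, 143, 146, 144, 129, 113, 93, 86, 87, 87, 87, 87, 86, 87, 86, 87, 86, 87, 87, 86, 86, 102, 118, 119, 118, 117, 117, 117, 117, 117, 119]
337 [36, 44, 77, 105, 111, 113, 115, 116, 115, 118, 118, 116, 115, 116, 118, 121, 100, 53, 85, 104, 111, 117, 108, 92, 91, 112, 121, 121, 119, 120, 119, 117, 117, 117, 118, 119, 118, 115, 117, 119, 117, 116, 116, 117, 117, 117, 116, 117, 118, 119]
topcam [ 354.53448429  176.55523674 1271.02224151]
bottle2 cap (array([932.15292448,  17.75979122, 308.20327988]), np.float64(6.4042670184381265))
```

The bar is up and level, with the full weight of 7.0 N and near-zero moment. Now I'll move above the stand and turn about 5.6°.

```bash
python3 -m handwheel '[[0.01,0.03,0,0,0,0,0.05],[0.03,0.09,0,0,0,0,0.05],[0.05,0.17,0,0,0,0,0.05],[0.08,0.26,0,0,0,0,0.05],[0.11,0.36,0,0,0,0,0.05],[0.14,0.46,0,0,0,0,0.05],[0.17,0.56,0,0,0,0,0.05],[0.2,0.66,0,0,0,0,0.05],[0.22,0.74,0,0,0,0,0.05],[0.24,0.8,0,0,0,0,0.05],[0.25,0.83,0,0,0,0,0.05],[0.25,0.83,0,0,0,0,0.05]]' 50
python3 -m handwheel '[[0.01,0.03,0,0,0,-0.005,0.05],[0.03,0.09,0,0,0,-0.02,0.05],[0.05,0.17,0,0,0,-0.04,0.05],[0.08,0.26,0,0,0,-0.06,0.05],[0.11,0.36,0,0,0,-0.08,0.05],[0.14,0.46,0,0,0,-0.1,0.05],[0.17,0.56,0,0,0,-0.12,0.05],[0.2,0.66,0,0,0,-0.15,0.05],[0.22,0.74,0,0,0,-0.17,0.05],[0.24,0.8,0,0,0,-0.19,0.05],[0.25,0.83,0,0,0,-0.196,0.05],[0.25,0.83,0,0,0,-0.196,0.05]]' 50
python3 - <<'E'
from h import *
avg(4)
s=cv2.cvtColor(snapshot("side"),cv2.COLOR_RGB2BGR); t=cv2.cvtColor(snapshot("top"),cv2.COLOR_RGB2BGR)
cv2.imwrite("pics/side2.png",s); cv2.imwrite("pics/top2.png",t)
a=cv2.resize(s[130:280,190:370],None,fx=4.4,fy=4,interpolation=cv2.INTER_CUBIC)[:400]
r=lambda im,x0,y0,x1,y1,w,h:cv2.resize(im[y0:y1,x0:x1],(w,h),interpolation=cv2.INTER_CUBIC)
cv2.imwrite("pics/over.png",np.vstack([r(s,170,140,370,280,800,560//2*1+20),r(t,260,130,460,205,800,300)]))
E
```

```text
time_s: 23.12
ee_pos: [561.9, 52.7, 165.6]
eef_rot: [-2.173, -2.269, 0.0]
force: [-0.8, -0.8, -6.3]
gripper_width: 14.9
gripper_force: 50.0
time_s: 24.62
ee_pos: [643.7, 81.3, 165.6]
eef_rot: [-2.059, -2.373, 0.0]
force: [0.9, -0.5, -7.1]
gripper_width: 14.7
gripper_force: 50.0
t24.77 F [ 0.13 -0.21 -6.71] sd [0.51 0.51 0.35] M [-0.    -0.092  0.027] sd [0.024 0.015 0.028] pos [643.5  81.1 165.7] [ 2.0590e+00  2.3727e+00 -2.0000e-04] w 14.7 50.0
```

View pics/over.png

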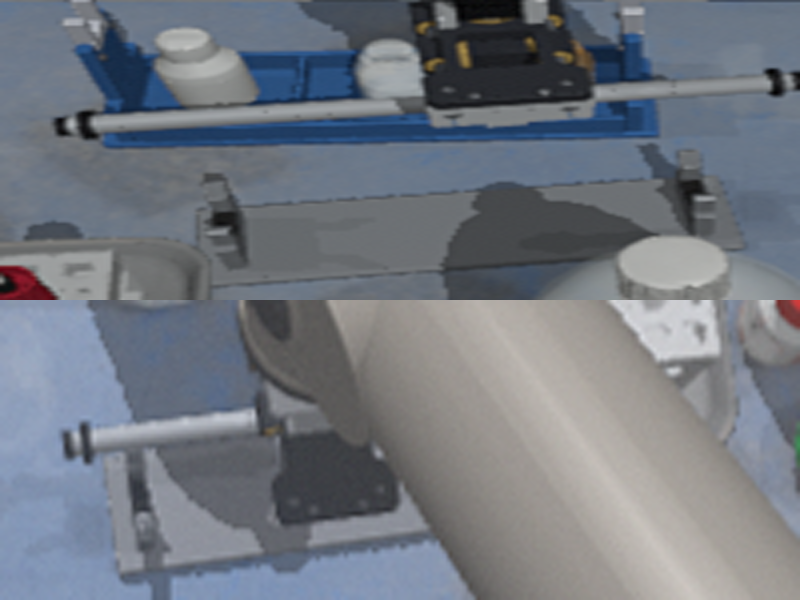

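The picture shows the bar level above and behind the stand: its −y end is at side pixel (183.8,199.3) and its +y end at top pixel (276.3,165.8). The saddle prongs are unchanged. Next I'll compare bar and saddles numerically at their known heights.

Run:
```python
from h import *
np.set_printoptions(precision=1,suppress=True)
S=lambda x,y:(170+x/4-.4,130+y/4-.4)
T=lambda x,y:(285+x/4.5-.4,155+y/4.5-.4)
e=[onz("side",183.4,199.2,z) for z in(216,224,230)]; print("bar -y end",*e)
s=cv2.imread("pics/side2.png");g=s.sum(2)//3
for u in(215,345,355): print(u,g[150:200,u].tolist())
print("bar +y end top",*[onz("top",276,165.6,z) for z in(216,224,230)])
for n,a,b in(("+y saddle",(689,328),(705,410)),("-y saddle",(213,372),(219,472))):
    p,q=onz("side",*S(*a),83),onz("side",*S(*b),83); print(n,p,q,(p+q)/2)
for n,a,b in(("+y saddle",(40,62),(50,135)),("-y saddle",(437,22),(458,125))):
    p,q=onz("top",*T(*a),83),onz("top",*T(*b),83); print(n,p,q,(p+q)/2)
```

```text
bar -y end [ 669.6 -126.6  216. ] [ 675.3 -123.8  224. ] [ 679.6 -121.7  230. ]
215 [121, 120, 130, 157, 176, 173, 166, 167, 173, 180, 180, 181, 176, 154, 145, 143, 140, 136, 132, 141, 161, 164, 164, 163, 163, 162, 155, 141, 138, 134, 129, 126, 123, 121, 117, 112, 107, 104, 91, 64, 51, 93, 138, 153, 161, 160, 148, 133, 118, 94]
345 [120, 120, 120, 120, 120, 120, 120, 119, 120, 120, 121, 121, 121, 121, 121, 122, 124, 122, 122, 119, 115, 115, 116, 117, 116, 112, 106, 120, 138, 147, 149, 145, 136, 120, 110, 119, 119, 117, 115, 115, 115, 114, 114, 113, 115, 115, 114, 115, 115, 114]
355 [121, 120, 120, 120, 120, 120, 121, 121, 121, 120, 123, 128, 128, 128, 130, 129, 131, 131, 130, 130, 130, 130, 131, 132, 122, 108, 122, 138, 147, 148, 143, 133, 116, 109, 123, 124, 124, 124, 123, 123, 123, 122, 121, 119, 116, 118, 122, 123, 123, 122]
bar +y end top [625.3 224.9 216. ] [623.3 224.5 224. ] [621.7 224.2 230. ]
+y saddle [608.  174.7  83. ] [659.7 182.1  83. ] [633.8 178.4  83. ]
-y saddle [636.2 -78.8  83. ] [697.1 -68.4  83. ] [666.7 -73.6  83. ]
+y saddle [652.2 182.7  83. ] [606.5 176.1  83. ] [629.3 179.4  83. ]
-y saddle [681.1 -64.   83. ] [615.6 -75.3  83. ] [648.3 -69.6  83. ]
```

Bar mid is at (649.3,50.4), yaw 8.5°. The saddle midpoint is at (650,52), yaw 7.4–8.3°. That is aligned within the slot clearance, so I'll lower.

```bash
python3 -m handwheel '[[0.02,0,0.03,0,0,0.01,0.05],[0.02,0,0.08,0,0,0.01,0.05],[0.02,0,0.15,0,0,0.01,0.05],[0.02,0,0.24,0,0,0.01,0.05],[0.02,0,0.33,0,0,0.01,0.05],[0.02,0,0.42,0,0,0.01,0.05],[0.02,0,0.51,0,0,0.01,0.05],[0.02,0,0.6,0,0,0.01,0.05],[0.02,0,0.68,0,0,0.01,0.05],[0.02,0,0.74,0,0,0.01,0.05],[0.02,0,0.78,0,0,0.01,0.05],[0.02,0,0.8,0,0,0.01,0.05]]' 50
python3 -m handwheel '[[0,0,0.03,0,0,0,0.05],[0,0,0.08,0,0,0,0.05],[0,0,0.15,0,0,0,0.05],[0,0,0.23,0,0,0,0.05],[0,0,0.31,0,0,0,0.05],[0,0,0.39,0,0,0,0.05],[0,0,0.47,0,0,0,0.05],[0,0,0.54,0,0,0,0.05],[0,0,0.6,0,0,0,0.05],[0,0,0.65,0,0,0,0.05],[0,0,0.68,0,0,0,0.05],[0,0,0.7,0,0,0,0.05]]' 50
python3 -c "
from h import *
avg(6)
s=snapshot('side');cv2.imwrite('pics/side3.png',s[:,:,::-1])"
```

```text
time_s: 26.42
ee_pos: [643.5, 83.3, 85.6]
eef_rot: [-2.065, -2.368, -0.0]
force: [-1.0, -0.3, -6.9]
gripper_width: 14.9
gripper_force: 50.0
time_s: 27.92
ee_pos: [643.5, 83.2, 15.6]
eef_rot: [2.065, 2.368, 0.0]
force: [0.4, -0.2, -5.9]
gripper_width: 14.4
gripper_force: 50.0
t28.18 F [ 0.05 -0.18 -6.54] sd [0.43 0.62 0.52] M [-0.01  -0.068 -0.017] sd [0.033 0.033 0.033] pos [643.5  83.2  15.9] [2.0648e+00 2.3676e+00 3.0000e-04] w 14.5 50.0
```

Run:
```python
import cv2,numpy as np
s=cv2.imread("pics/side3.png")
r=lambda x0,y0,x1,y1:cv2.resize(s[y0:y1,x0:x1],(800,300),interpolation=cv2.INTER_CUBIC)
cv2.imwrite("pics/m3.png",np.vstack([r(190,205,290,265)[:, :],r(290,195,390,255)]))
```

```text
(no output)
```

View pics/m3.png

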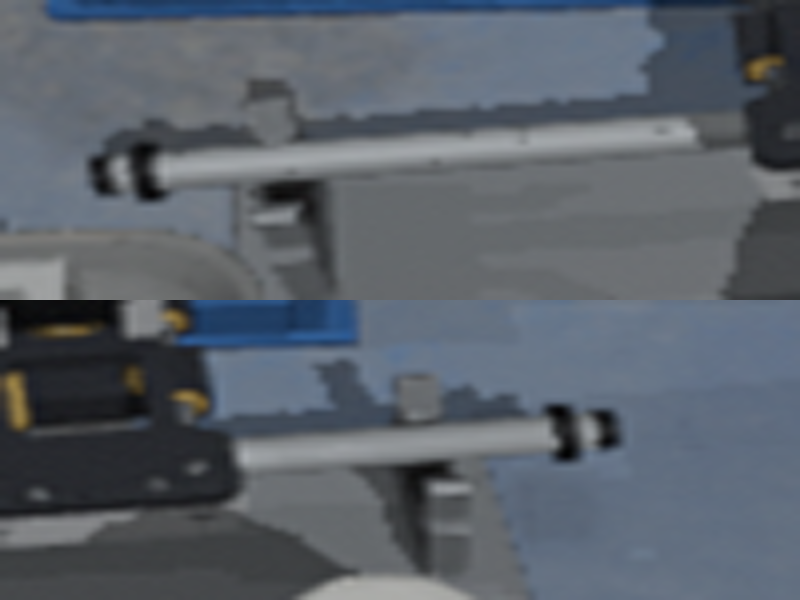

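Both ends sit between the near and far prongs: the −y saddle near crop (275,165), the +y one near (430,440). The overhangs are equal, about 23 px each side. I'll lower gently to contact.

```bash
python3 -m handwheel '[[0,0,0.02,0,0,0,0.05],[0,0,0.05,0,0,0,0.05],[0,0,0.08,0,0,0,0.05],[0,0,0.1,0,0,0,0.05],[0,0,0.115,0,0,0,0.05],[0,0,0.125,0,0,0,0.05],[0,0,0.13,0,0,0,0.05],[0,0,0.13,0,0,0,0.05]]' 50
python3 -c "from h import *;avg(4)"
python3 -m handwheel '[[0,0,0.005,0,0,0,0.05],[0,0,0.01,0,0,0,0.05],[0,0,0.015,0,0,0,0.05],[0,0,0.02,0,0,0,0.05],[0,0,0.02,0,0,0,0.05]]' 50
python3 -c "from h import *;avg(4)"
```

```text
time_s: 29.28
ee_pos: [643.5, 83.2, 2.7]
eef_rot: [2.065, 2.368, 0.0]
force: [-0.4, -0.1, -6.9]
gripper_width: 14.4
gripper_force: 50.0
t29.43 F [-0.27 -0.07 -6.46] sd [0.25 0.29 0.47] M [-0.004 -0.095 -0.003] sd [0.005 0.022 0.032] pos [643.5  83.2   2.8] [2.0648e+00 2.3677e+00 2.0000e-04] w 14.9 50.0
time_s: 30.1
ee_pos: [643.4, 83.2, 0.6]
eef_rot: [-2.065, -2.368, 0.0]
force: [0.8, 0.1, -6.9]
gripper_width: 14.6
gripper_force: 50.0
t30.25 F [ 0.33  0.05 -6.79] sd [0.31 0.41 0.35] M [ 0.022 -0.069  0.016] sd [0.034 0.026 0.013] pos [643.5  83.2   0.7] [2.0648e+00 2.3678e+00 1.0000e-04] w 14.5 50.0
```

```bash
python3 -m handwheel '[[0,0,0.005,0,0,0,0.05],[0,0,0.01,0,0,0,0.05],[0,0,0.01,0,0,0,0.05]]' 50
python3 -c "from h import *;avg(3)"
python3 -m handwheel '[[0,0,0.005,0,0,0,0.05],[0,0,0.01,0,0,0,0.05],[0,0,0.01,0,0,0,0.05]]' 50
python3 -c "from h import *;avg(3)"
```

```text
time_s: 30.68
ee_pos: [643.5, 83.2, -0.2]
eef_rot: [2.065, 2.368, 0.0]
force: [-0.8, -0.3, -3.4]
gripper_width: 14.8
gripper_force: 50.0
t30.77 F [-1.26 -0.44 -3.38] sd [0.35 0.33 0.06] M [-0.066  0.137 -0.02 ] sd [0.024 0.033 0.014] pos [ 6.435e+02  8.320e+01 -2.000e-01] [2.0649e+00 2.3676e+00 1.0000e-04] w 14.9 50.0
time_s: 31.2
ee_pos: [643.6, 83.3, -0.4]
eef_rot: [2.065, 2.367, 0.0]
force: [-6.8, -1.7, 10.4]
gripper_width: 14.9
gripper_force: 50.0
t31.30 F [-6.33 -2.07 10.53] sd [0.3  0.26 0.11] M [-3.650e-01  1.418e+00  1.000e-03] sd [0.037 0.008 0.047] pos [ 6.436e+02  8.320e+01 -4.000e-01] [2.0645e+00 2.3673e+00 2.0000e-04] w 14.9 50.0
```

Contact is at the predicted height. I'll back off slightly to unload, soften the grip, then release.

```bash
python3 -m handwheel '[[0,0,-0.006,0,0,0,0.05],[0,0,-0.008,0,0,0,0.05],[0,0,-0.008,0,0,0,0.05]]' 50
python3 -c "from h import *;avg(3)"
python3 -m handwheel '[[0,0,0,0,0,0,0.05],[0,0,0,0,0,0,0.05],[0,0,0,0,0,0,0.05]]' 5
python3 -c "from h import *;avg(3)"
```

```text
time_s: 31.72
ee_pos: [643.6, 83.3, -0.3]
eef_rot: [2.065, 2.368, 0.0]
force: [-2.7, -0.5, 4.8]
gripper_width: 14.9
gripper_force: 50.0
t31.82 F [-3.   -0.36  4.91] sd [0.35 0.14 0.33] M [-0.237  0.736 -0.003] sd [0.005 0.067 0.029] pos [ 6.435e+02  8.330e+01 -3.000e-01] [2.0647e+00 2.3677e+00 2.0000e-04] w 14.8 50.0
time_s: 32.25
ee_pos: [643.7, 83.3, -0.4]
eef_rot: [2.065, 2.368, 0.001]
force: [-0.5, 0.3, 2.2]
gripper_width: 16.0
gripper_force: 5.0
t32.35 F [-0.6   0.19  2.26] sd [0.27 0.56 0.28] M [-0.107 -0.047 -0.005] sd [0.019 0.053 0.022] pos [ 6.437e+02  8.330e+01 -4.000e-01] [2.0647e+00 2.3676e+00 7.0000e-04] w 15.6 5.0
```

```bash
python3 -m handwheel '[[0,0,0,0,0,0,0.22],[0,0,0,0,0,0,0.3],[0,0,0,0,0,0,0.4],[0,0,0,0,0,0,0.5],[0,0,0,0,0,0,0.5]]' 5
python3 -c "from h import *;avg(3)
s=snapshot('side');cv2.imwrite('pics/side4.png',s[:,:,::-1])"
python3 -m handwheel '[[0,0,-0.05,0,0,0,0.5],[0,0,-0.15,0,0,0,0.5],[0,0,-0.35,0,0,0,0.5],[0,0,-0.6,0,0,0,0.5],[0,0,-0.9,0,0,0,0.5],[0,0,-1,0,0,0,0.5],[0,0,-1,0,0,0,0.5]]' 5
python3 -m handwheel '[[0,-0.3,-0.6,0,0,0,0.5],[0,-0.8,-0.8,0,0,0,0.5],[0,-0.9,-0.8,0,0,0,0.5],[0,-0.9,-0.8,0,0,0,0.5]]' 5
python3 - <<'E'
from h import *
avg(3)
s=snapshot('side');t=snapshot('top');cv2.imwrite('pics/side5.png',s[:,:,::-1]);cv2.imwrite('pics/top5.png',t[:,:,::-1])
g=s.astype(int).sum(2)//3
# bar axis rows + ends
for u in range(200,345,24): print(u,g[205:250,u].tolist())
for v in range(222,232,2): print(v,g[v,185:215].tolist())
for v in range(208,224,2): print(v,g[v,340:375].tolist())
E
```

```text
time_s: 33.02
ee_pos: [643.5, 83.2, -0.5]
eef_rot: [-2.065, -2.368, -0.0]
force: [-0.4, -0.6, -0.1]
gripper_width: 46.6
gripper_force: 0.0
t33.12 F [ 0.08 -0.31 -0.3 ] sd [0.35 0.48 0.16] M [-0.015 -0.074  0.017] sd [0.018 0.005 0.035] pos [ 6.435e+02  8.320e+01 -5.000e-01] [-2.0648e+00 -2.3677e+00 -1.0000e-04] w 46.7 0.0
time_s: 34.1
ee_pos: [643.9, 83.2, 100.5]
eef_rot: [2.064, 2.367, 0.002]
force: [0.2, 0.1, -0.8]
gripper_width: 47.2
gripper_force: 0.0
time_s: 34.6
ee_pos: [553.9, 70.5, 179.0]
eef_rot: [2.065, 2.367, -0.001]
force: [0.5, 0.2, 0.6]
gripper_width: 47.0
gripper_force: 0.0
t34.70 F [ 0.3  -0.09  0.12] sd [0.28 0.18 0.94] M [-0.037 -0.099 -0.01 ] sd [0.033 0.026 0.031] pos [554.7  70.9 178.6] [-2.0645e+00 -2.3666e+00  8.0000e-04] w 47.0 0.0
200 [65, 78, 82, 67, 87, 111, 109, 107, 107, 108, 109, 109, 109, 110, 108, 108, 109, 108, 107, 107, 107, 105, 105, 105, 107, 110, 109, 106, 106, 109, 111, 115, 118, 121, 121, 122, 123, 122, 122, 121, 122, 122, 121, 121, 121]
224 [70, 76, 70, 88, 109, 107, 107, 109, 111, 113, 118, 119, 118, 117, 119, 105, 75, 71, 70, 88, 111, 114, 11
[... 2636 characters left out ...]
20, 119, 120, 119, 119, 119, 119]
216 [105, 109, 109, 106, 110, 111, 121, 121, 121, 118, 107, 111, 120, 120, 119, 120, 117, 119, 119, 119, 120, 119, 119, 120, 121, 119, 119, 118, 119, 119, 119, 117, 118, 118, 119]
218 [87, 121, 118, 112, 101, 101, 120, 116, 94, 78, 74, 87, 109, 103, 89, 108, 110, 120, 121, 120, 121, 121, 120, 120, 121, 121, 121, 119, 119, 120, 120, 119, 118, 118, 116]
220 [70, 84, 83, 82, 85, 88, 80, 79, 79, 76, 77, 76, 76, 76, 76, 76, 85, 99, 56, 41, 68, 113, 121, 113, 108, 111, 118, 121, 119, 118, 119, 119, 119, 118, 116]
222 [74, 82, 79, 71, 68, 64, 69, 69, 68, 69, 73, 78, 80, 86, 90, 93, 92, 83, 59, 15, 23, 69, 112, 93, 27, 32, 81, 119, 118, 117, 115, 116, 116, 116, 115]
```

Run:
```python
from h import *
np.set_printoptions(precision=1,suppress=True)
s=cv2.imread('pics/side5.png').astype(int).sum(2)//3
pts=[]
for u in(228,240,256,264,272,312,320,328,344):
    v0=int(240.5-.117*(u-224)); c=s[v0-9:v0+10,u].astype(float); w=np.clip(c-118,0,None); w[:4]=0; w[15:]=0
    pts.append((u,(w*np.arange(v0-9,v0+10)).sum()/w.sum()))
k=np.polyfit(*zip(*pts),1); print("line",k,"res",np.array([v-np.polyval(k,u) for u,v in pts]))
for u in(194,374): pass
for rng in((185,225),(338,375)):
    print(rng[0],[int(s[int(round(np.polyval(k,u)))+0,u]) for u in range(*rng)])
for u in(215,345): print(onz("side",u,np.polyval(k,u)+.5,58))
# change check of bottles/carrier/flask regions between first and last side picture
a=cv2.imread('pics/side0.png').astype(int).sum(2)//3
for n,(x0,y0,x1,y1) in dict(bottle_c=(208,155,235,193),bottle_b=(257,158,280,193),bottle_a=(297,155,320,193),flask=(430,240,470,290)).items():
    print(n,np.abs(a-s)[y0:y1,x0:x1].mean().round(1))
```

```text
line [ -0.1 266.6] res [-0.1 -0.  -0.1  0.   0.   0.2  0.1  0.1 -0.3]
185 [76, 76, 78, 89, 112, 121, 121, 120, 120, 119, 118, 118, 119, 120, 120, 122, 120, 100, 35, 38, 112, 172, 141, 49, 34, 97, 155, 141, 166, 168, 168, 167, 166, 165, 165, 165, 166, 167, 167, 167]
338 [159, 156, 154, 156, 157, 159, 159, 159, 159, 158, 155, 155, 156, 157, 157, 158, 157, 157, 156, 158, 148, 68, 45, 71, 129, 147, 74, 33, 70, 117, 121, 119, 118, 118, 118, 117, 117]
[669.7 -95.7  58. ]
[632.  181.7  58. ]
bottle_c 5.7
bottle_b 6.4
bottle_a 3.2
flask 3.2
```

```bash
python3 -m handwheel '[[0,0,-0.5,0,0,0,0.5],[0,0,-1,0,0,0,0.5],[0,0,-1,0,0,0,0.5],[0,0,-1,0,0,0,0.5]]' 5
python3 - <<'E'
from h import *
a=cv2.imread('pics/side0.png'); b=snapshot('side')[:,:,::-1].copy(); p=cv2.imread('pics/side5.png')
for n,(x0,y0,x1,y1) in dict(bottle_c=(210,160,236,193),bottle_b=(257,160,281,193),bottle_a=(296,158,320,193),flask=(430,242,470,290),bar=(200,215,368,250)).items():
    r=cv2.matchTemplate(b[y0-6:y1+6,x0-6:x1+6],(p if n=="bar" else a)[y0:y1,x0:x1],cv2.TM_CCOEFF_NORMED); _,m,_,l=cv2.minMaxLoc(r); print(n,round(m,3),l[0]-6,l[1]-6)
s=observe();print(s['ee_pos'],s['force'],s['time_s'],np.abs(s['joint_vel']).max())
E
```

```text
time_s: 35.35
ee_pos: [554.4, 70.9, 278.7]
eef_rot: [-2.064, -2.367, 0.001]
force: [0.2, -0.4, 0.4]
gripper_width: 46.9
gripper_force: 0.0
bottle_c 0.99 0 0
bottle_b 0.999 0 0
bottle_a 0.999 0 0
flask 0.998 0 0
bar 1.0 0 0
[553.98861183  70.83834683 278.18479033] [ 0.44402015 -0.94256899 -0.36744678] 35.4 0.005476621264348719
```

Nothing has moved, and the bar lies still and centred in the saddles.

```bash
python3 -c "from plant import *;print(job_done())"
```

```text
the job is handed in; nothing more can be done
None
```

I lifted the bar out level from its balance point (about 30 mm towards +y from the middle) and laid it roughly centred in both saddles of the stand; the last images show the bottles and flask unmoved, and the job was handed in at about 35 s.

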